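# Load the gauge blade and poise the clamp flap

### The arm

A 7-joint arm with a two-finger parallel gripper is mounted at the origin on the work surface. World frame = base frame: x ahead of the robot, y to its left, z up, the work surface at z = 0. Lengths are in m, angles in rad, forces in N, time in s.
With the tool pointing down it reaches from about 0.425 to 0.875 m from the base axis. Payload 4.7 kg.
Tool frame: the origin (TCP) lies on the centre line of the jaws, within the pads' length; the fingertips stand arm.tip_reach ahead of it and the grasp point (between the pads) lies 5 mm behind it (arm.tip_reach is the distance from the TCP to the fingertips, in m); x points along the fingers, z is the direction in which the jaws open and shut, and the axes are right-handed (so a half turn about x gives the same grasp; the last joint's range is limited). The gripper opens to 85 mm and grips with 20 to 120 N. Pads are 22 mm wide; open, the fingers measure 114 mm over their backs; the gripper's body (76 mm by 85 mm) begins 54 mm behind the grasp point. The pads swing forward as they close: fully open they stand 13 mm farther back than shut.
Start: joints at [-1.229, 0.321, -0.07, 1.45, 0.023, 1.371, -0.057], TCP at [0.209, 0.615, 0.245] pointing down, gripper open.
Joint ranges: [-2.86, 2.86], [-0.3, 2.09], [-1.38, 1.24], [0.06, 2.45], [-1.56, 4.7], [0.09, 2.05], [-2.69, 2.69]. Speed limits (rad/s): [2.57, 2.57, 3.14, 3.14, 3.14, 3.14, 3.14].

### API

Orientations are given as a rotation vector (axis times angle).
In Python, from plant import arm gives the robot as it stands.
- The arm moves only by the tool apply_moves, never from a script. Its argument "steps" is a list of rows, each a list of 7 numbers: the shift along the world's x, y, z in mm, then the turn, a rotation vector about the world's x, y, z in degrees, then the finger opening in mm, from 0 to 85.4. A call has 1 to 12 rows; each row shifts and turns the commanded pose from where the row before left it; what a row does not reach is not made up. A row lasts 1/10 s, in which the tool goes at most 50 mm and 8.59 degrees, less where a joint would pass 70% of its speed; a pose out of reach is approached as far as the arm can. A call with a gripper value outside its range is refused whole. The fingers move at their own pace and stop on an object; the grip force is fixed at half the most. Time passes only in rows, so rows that do not move let the fingers close. It gives the time, the measured TCP pose, the force and the opening at its end, in the units of the state.
- arm.read_state(): the state, without advancing time (a new reading comes with each control period).
- arm.grab_frame(name): name is "scene" or "top"; returns a dict with "color" (420x560x3 uint8, red, green, blue), "intrinsics" (3x3 intrinsics, pixels), "k1" (the pictures are not rectified: a ray, as slopes to the right and down, at radius r is drawn at 1 + k1 r^2 times it, then the intrinsics apply), "cam_to_world" (4x4, takes a point from camera to world coordinates). Camera axes: x right, y up, looking along -z (the intrinsics and any distortion apply to the point x, -y, -z); pixel columns grow to the right and rows downward; lengths in m; the calibration is good to about 2 mm. A picture is of the moment at which its call begins. There is no depth.
- arm.close_job(): hands the job in, once; it reports no verdict.
The state is a dict: "t": time; "joint_positions": joint angles; "qvel": joint speeds; "effort": joint torques, N m; "tcp_pos": TCP position; "ee_rot": TCP orientation; "ft_force": force on the tool from outside, world axes, zero at the start; "torque": the same for the moment, N m; "opening": opening from 0.0 (shut) to 1.0 (fully open).
Only numpy, scipy, OpenCV 4.12 (cv2) and the standard library are available. Lean on these libraries where they do the work, as an engineer would, in place of code of your own. Each camera call takes 0.05 s, during which the arm holds its last target.

### The job

Load the latch clamp: take the gauge blade out of its wooden parking rack and lower it edgewise into the slot of the blue clamp block, fully home and midway along the slot. Then grip the bar of the open steel flap, swing the flap up until it stands upright at its balance point, and finish there still gripping the bar and holding the flap steady, so that a fitter can check the blade before the flap is closed. Never let the flap tip over towards the blade, and leave the loose parts lying about where they are.

Things in the scene. Friction and masses are not known exactly. Their poses are not given: they have to be found in the camera images.
- blade_grip (a point): Gauge blade, 0.28 kg: steel plate 100 (its y) x 6 (x) x 50 mm high on its long edge, black grip block on top 60 (y) x 16 (x) x 34 mm high. This point is the grip block's centre, 67 mm above the lower edge, 17 mm below the top. Grip it across the 16 mm; either way round will do. It starts upright, 30 mm deep in the rack's slot, up to 8 mm off the middle along it.
- rack: Wooden parking rack, fixed: a block 60 mm (its x) by 70 mm (its y) by 45 mm high with an open-ended slot 8 mm wide along its y through the middle, slot floor 15 mm above the table. Origin at the centre of its underside. The rack and the clamp may change sides of the table.
- slot (a point): Middle of the slot's floor in the blue clamp block (fixed), 30 mm above the table. Slot along this frame's y, parallel to the hinge: 9 mm wide (x), 70 mm long, ends open, 30 mm deep, mouth flared to 21 mm; block 34 mm wide (x), top 60 mm above the table. With the blade home, blade_grip is 67 mm above this point and the blade sticks out 15 mm at either end.
- hinge (a point): Middle of the flap's hinge axis on the fixed clamp, 60 mm above the table. The axis is this frame's y; x points level from the hinge to the slot, 60 mm away; z up. The lugs at y = +-57 mm reach 62 mm above the table, the knuckle 68 mm. Clamp base plate 150 (x) by 130 mm, 12 mm thick.
- flap_bar (a point): Flap's grip bar: round, 14 mm thick, 82 mm free length along its y, parallel to the hinge and 120 mm from it; this point is its centre. It joins two side arms 8 mm wide; an open window 50 mm wide lies between bar and flap plate (98 mm wide, 10 mm thick), so a finger fits on either side. With the flap open the bar lies 60 mm above the table, nothing under it, in -x of the hinge.
- flap (a joint): Flap angle, rad; flap and bar about 0.5 kg. 0 = open, level on its rest, away from the slot (the start); grows as the bar rises. At 1.57 it stands upright, bar straight above the hinge, 180 mm above the table: the balance point. The hinge is free: below that it falls back open, beyond it falls towards the slot, to a stop at 2.3. The bar can turn in a light grip.
- dowel: Bystander: steel dowel standing upright, 24 mm thick, 55 mm high. Origin under its centre.
- cam: Bystander: bronze cam disc lying flat, 60 mm across, 14 mm thick, with an off-centre boss 22 mm across, up to 26 mm. Origin under its centre.
- pad_a: Bystander: white nylon slider pad, 30 by 60 mm, 19 mm high. Origin under its centre.
- pad_b: Bystander: a second white nylon slider pad, the same size.
- wrench: Bystander: wrench lying flat, about 180 mm long. Origin under its middle.
Things that resemble listed ones, but are neither listed nor needed, are in the scene too. Of the things that look like the part that bears blade_grip, the middle-sized one is meant.

How it is judged:
On the way, in this order (a step that is already met when the one before it is completed fails the run):
1. the blade stands fully home in the clamp block's slot (x of blade_grip in the frame of slot between -0.012 and 0.012 m and y of blade_grip in the frame of slot between -0.018 and 0.018 m and z of blade_grip in the frame of slot between 0.06 and 0.073 m and angle between blade_grip's own z axis and vertical below 0.2 rad and angle between the y axis of blade_grip and the y axis of slot, either way round below 0.15 rad), for 0.3 s.
2. the flap is held upright at its balance point by its bar (value of joint flap between 1.42 and 1.72 rad and velocity of joint flap between -0.15 and 0.15 rad/s and contact force between the fingers and flap_c0 above 1 N), for 0.3 s.
At the end, for the whole second after the job is handed in: Blade home in the clamp slot (grip centre 60-73 mm above the slot floor, within 12 mm across and 18 mm along of its middle, lean under 0.2 rad, yaw within 0.15 rad) and the gripper holding the flap by its bar (over 1 N) within 0.15 rad of upright, slower than 0.15 rad/s (all of step 1 and all of step 2); the arm keeps its last pose, push and grip.
It fails at once if the flap tips over towards the blade (value of joint flap above 1.95 rad).
It fails at once if a loose part (dowel, cam disc, pad or wrench) is moved more than 20 mm (distance of any of dowel, cam, pad_a, pad_b, wrench from where it was at the start of the episode above 0.02 m).
It also fails if it takes over 58 s, if anything falls off the work surface, if the arm or the gripper's body presses on something with over 40 N, if the wrist force passes 120 N, or if a joint passes its speed limit or range.

## Working session

There is one attempt and no reset: what is moved stays moved. The work goes in short steps, Python scripts to look and compute and a tool call to move; the robot and the scene stay as the last step left them, time stands still between calls to the robot, and variables do not carry over. Pictures are saved under pics/ and viewed, and the job is handed in when it is done.

Besides the shell and the picture viewer there is one more tool, called after ">>>" in YAML: its name, and indented under it one key for each argument. apply_moves: Moves the arm, as the interface text tells. Its arguments: {"type":"object","properties":{"steps":{"type":"array","items":{"type":"array","items":{"type":"number"}}}},"required":["steps"]}

```bash
ls; mkdir -p pics; python3 - <<'E'
from plant import arm
import cv2, numpy as np, pickle
s=arm.read_state()
for k,v in s.items(): print(k,np.round(v,4))
print(arm.tip_reach)
for n in("scene","top"):
    f=arm.grab_frame(n); pickle.dump(f,open(n+"0.pkl","wb"))
    cv2.imwrite(f"pics/{n}0.png",cv2.resize(f["color"][:,:,::-1],(800,600),interpolation=cv2.INTER_CUBIC))
    print(f["intrinsics"],f["k1"],f["cam_to_world"].round(3))
E
```

```text
pics
t 0.0
joint_positions [-1.2289  0.3219 -0.07    1.4517  0.0226  1.3708 -0.0569]
qvel [ 0.0001  0.0003  0.0007  0.0006  0.0006  0.0001 -0.0009]
effort [-6.00000e-04 -4.93570e+01 -3.82500e-01 -3.14342e+01  1.30000e-02
  1.15000e-02  0.00000e+00]
tcp_pos [0.2092 0.6149 0.2442]
ee_rot [-0.9656  1.3483  0.9636]
ft_force [-0.1872  0.0538  0.3437]
torque [-0.0214 -0.006   0.0102]
opening 1.0
0.014
[[527.65645359   0.         277.58940509]
 [  0.         527.65645359 214.33850728]
 [  0.           0.           1.        ]] 0.0446090361505194 [[-0.759 -0.486  0.433  1.119]
 [ 0.65  -0.549  0.525  0.626]
 [-0.017  0.68   0.733  0.937]
 [ 0.     0.     0.     1.   ]]
[[409.42776293   0.         287.85307639]
 [  0.         409.42776293 213.00187368]
 [  0.           0.           1.        ]] -0.10281960994985061 [[-0.054  0.973 -0.226  0.417]
 [-0.999 -0.054  0.006  0.022]
 [-0.006  0.226  0.974  0.884]
 [ 0.     0.     0.     1.   ]]
```

View pics/scene0.png

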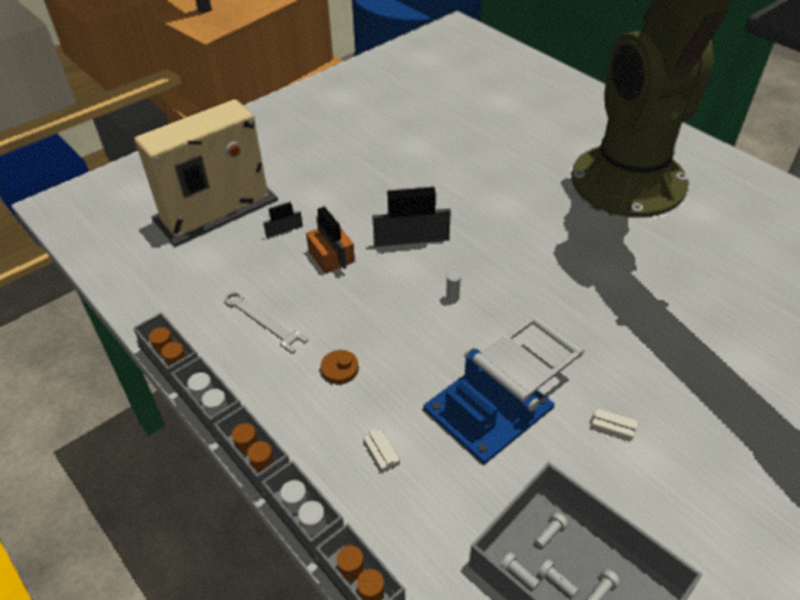

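View pics/top0.png

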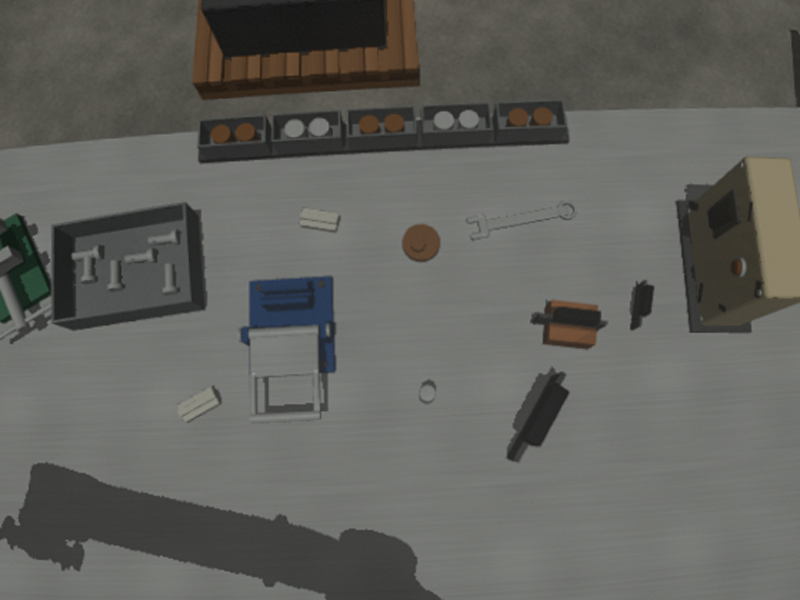

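Three blade-like parts, in top-view pixels (800-wide): small at (642,303), one in the rack at (572,318), and large at (537,413). The one in the wooden rack is middle-sized and matches the description. I'll check it in enlarged crops.

```bash
cat > h.py <<'E'
import numpy as np, cv2, pickle
def proj(f,P):
    P=np.atleast_2d(P); M=np.linalg.inv(f["cam_to_world"]); c=P@M[:3,:3].T+M[:3,3]
    s=np.c_[c[:,0]/-c[:,2],-c[:,1]/-c[:,2]]; r2=(s**2).sum(1,keepdims=True); s=s*(1+f["k1"]*r2)
    K=f["intrinsics"]; return s*[K[0,0],K[1,1]]+K[:2,2]
def unproj(f,uv,z):
    K=f["intrinsics"]; d=(np.atleast_2d(uv)-K[:2,2])/[K[0,0],K[1,1]]; s=d.copy()
    for _ in range(20): s=d/(1+f["k1"]*(s**2).sum(1,keepdims=True))
    ray=np.c_[s[:,0],-s[:,1],-np.ones(len(s))]@f["cam_to_world"][:3,:3].T; o=f["cam_to_world"][:3,3]
    return o+ray*((z-o[2])/ray[:,2])[:,None]
def crop(f,name,u0,v0,w,h,k,lines=[]):
    im=cv2.resize(f["color"][v0:v0+h,u0:u0+w,::-1],None,fx=k,fy=k,interpolation=cv2.INTER_CUBIC)
    for P,col in lines:
        q=((proj(f,P)-[u0,v0]+.5)*k-.5).round().astype(int); cv2.polylines(im,[q.reshape(-1,1,2)],False,col,1)
    return im
def load(n): return pickle.load(open(n,"rb"))
E
python3 - <<'E'
from h import *
t=load("top0.pkl");s=load("scene0.pkl")
a=cv2.hconcat([crop(t,"",365,200,50,50,8),crop(s,"",205,135,50,60,8)[:400]])
b=cv2.hconcat([crop(t,"",160,185,85,115,5),crop(s,"",290,215,125,115,5)[:575]])
# both small: rack, clamp
cv2.imwrite("pics/rack.png",a);cv2.imwrite("pics/clampT.png",crop(t,"",160,185,85,115,5));cv2.imwrite("pics/clampS.png",crop(s,"",290,215,125,115,6))
E
```

```text
(no output)
```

View pics/rack.png

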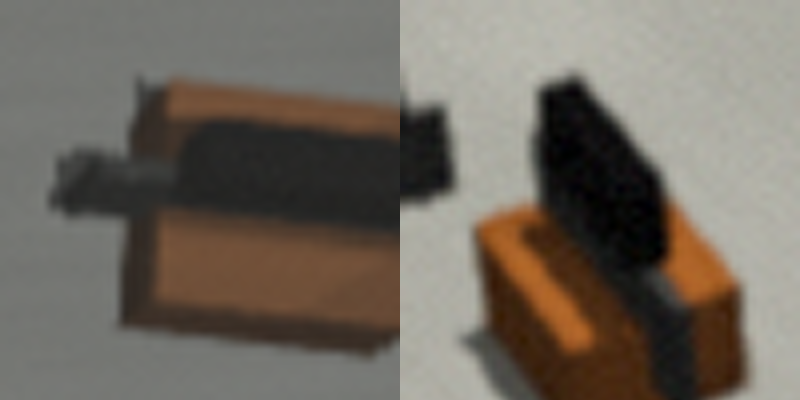

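View pics/clampT.png

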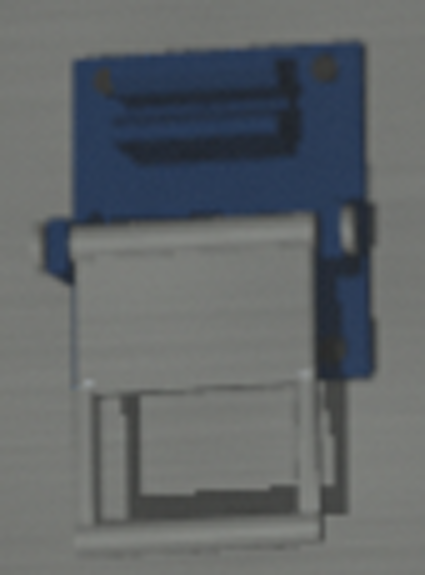

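View pics/clampS.png

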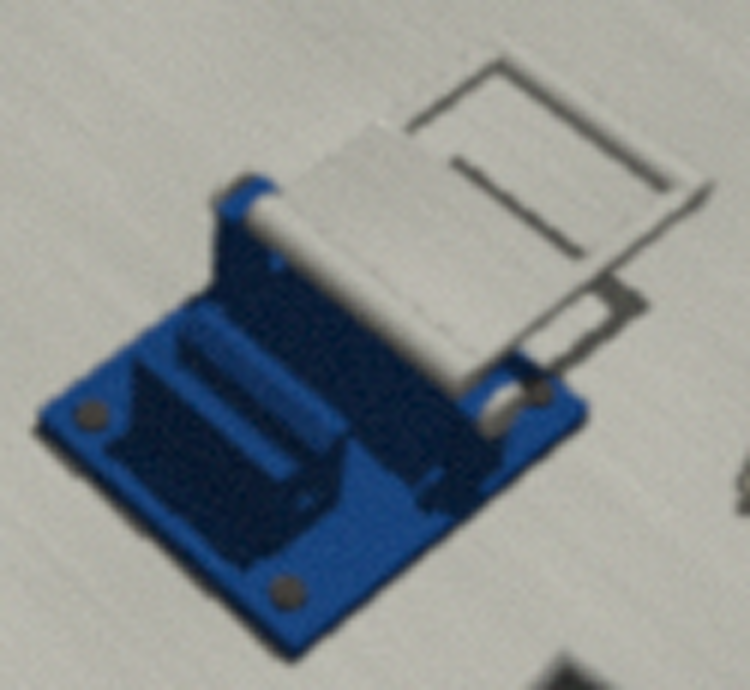

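```bash
cat > fit.py <<'E'
from h import *
from scipy.optimize import least_squares
t=load("top0.pkl");s=load("scene0.pkl")
T=lambda p:np.array(p)/5+[160,185]-.5+.1
S=lambda p:np.array(p)/6+[290,215]-.5+.08
# hinge-local points (z world), obs
def loc(a): return [
 (t,(-.12,.049,.06),T((75,538))),(t,(-.12,-.049,.06),T((322,528))),
 (t,(a,.065,.012),T((73,60))),(t,(a,-.065,.012),T((363,42))),(t,(a-.15,-.065,.012),T((373,377))),
 (s,(-.12,.049,.06),S((501,64))),(s,(-.12,-.049,.06),S((708,188))),
 (s,(a,.065,.012),S((42,417))),(s,(a,-.065,.012),S((292,650))),(s,(a-.15,-.065,.012),S((588,408)))]
def W(p,l):
    c,n=np.cos(p[2]),np.sin(p[2]); l=np.atleast_2d(l); return np.c_[p[0]+c*l[:,0]-n*l[:,1],p[1]+n*l[:,0]+c*l[:,1],l[:,2]]
def res(p): return np.concatenate([(proj(f,W(p,l))[0]-o) for f,l,o in loc(p[3])])
if __name__=="__main__":
    r=least_squares(res,[.4,.1,0,.09],loss="soft_l1"); p=r.x
    print(p.round(4),np.degrees(p[2])); print(res(p).reshape(-1,2).round(1))
    np.save("clamp.npy",p)
    box=lambda x0,x1,y,z:(W(p,[(x0,-y,z),(x1,-y,z),(x1,y,z),(x0,y,z),(x0,-y,z)]),(0,255,0))
    L=[box(.043,.077,.035,.06),box(.0495,.0705,.035,.06),box(.0555,.0645,.035,.03),box(p[3]-.15,p[3],.065,.012),box(-.127,-.113,.041,.06),(W(p,[(0,-.06,.06),(0,.06,.06)]),(0,0,255)),box(-.113,-.063,.041,.06)]
    cv2.imwrite("pics/fT.png",crop(t,"",160,185,85,115,5,L));cv2.imwrite("pics/fS.png",crop(s,"",290,215,125,115,6,L))
    cv2.imwrite("pics/rT.png",crop(t,"",365,200,65,50,10));cv2.imwrite("pics/rS.png",crop(s,"",205,135,55,60,10))
E
python3 fit.py; python3 -c "
import cv2
a=cv2.imread('pics/fT.png');b=cv2.imread('pics/fS.png');b=cv2.copyMakeBorder(b,0,0,0,0,0)
h=500;r=lambda i:cv2.resize(i,(int(i.shape[1]*h/i.shape[0]),h))
cv2.imwrite('pics/f2.png',r(a));
print(a.shape,b.shape)"
```

```text
[ 0.5775  0.2026 -0.0016  0.0938] -0.09342762884202432
[[  0.2   0.1]
 [ -0.7  -0.1]
 [  0.   -0.4]
 [ -0.1   0.1]
 [ -0.5   0.6]
 [ 33.3  21.7]
 [-35.6 -24.6]
 [ 42.2  37.3]
 [-42.8 -41.6]
 [-42.6 -37.1]]
(575, 425, 3) (690, 750, 3)
```

View pics/fT.png

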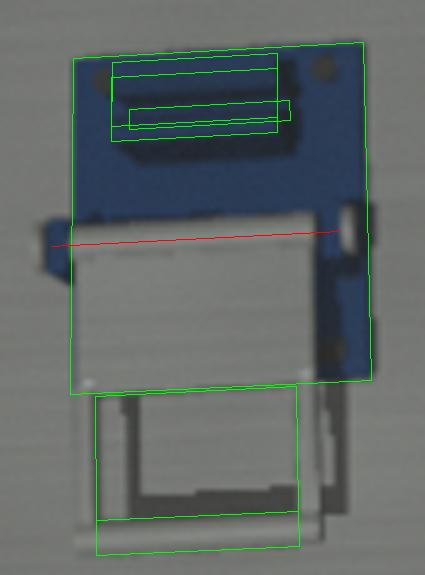

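View pics/fS.png

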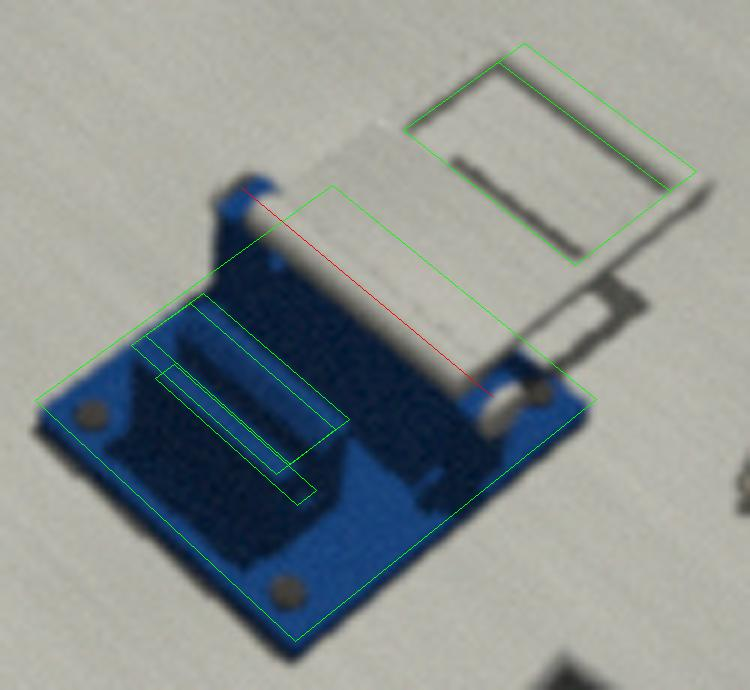

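View pics/rT.png

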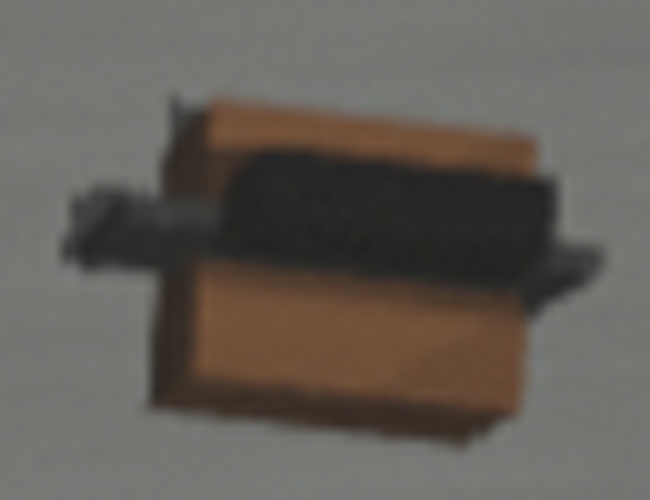

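View pics/rS.png

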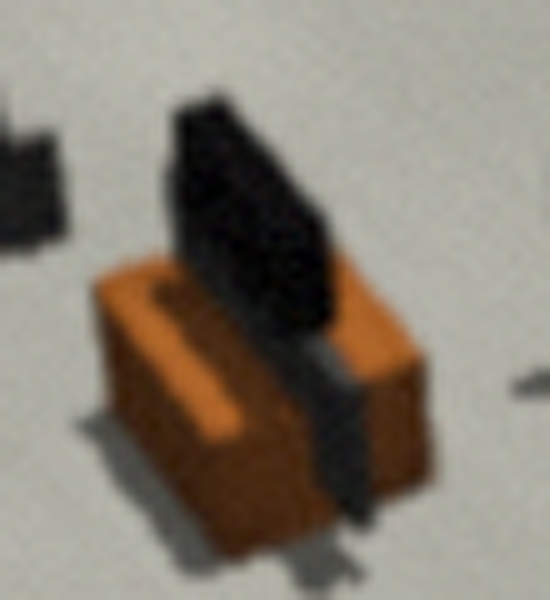

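Top view agrees, but I swapped the ±y labels in the scene view (its image right is +y). I'll fix that and fit the rack and blade the same way.

```bash
python3 - <<'E'
x=open("fit.py").read()
i=x.index(" (s,(-.12,.049"); j=x.index("]\ndef W")
y=x[i:j].replace(",.049",",Q").replace(",-.049",",.049").replace("Q","-.049").replace(",.065",",Q").replace(",-.065",",.065").replace("Q","-.065")
open("fit.py","w").write(x[:i]+y+x[j:])
E
python3 fit.py
cat > rack.py <<'E'
from fit import *
T2=lambda p:np.array(p)/10+[365,200]-.5+.05
S2=lambda p:np.array(p)/10+[205,135]-.5+.05
# rack local: top z .045, x +-.03,y+-.035 ; blade offset b along y; blade: plate top z .065, grip .065...099 , b
def obs(b): return [
 (t,(.03,.035,.045),T2((212,97))),(t,(.03,-.035,.045),T2((537,136))),(t,(-.03,.035,.045),T2((192,375))),(t,(-.03,-.035,.045),T2((520,415))),
 (s,(.03,.035,.045),S2((215,440))),(s,(.03,-.035,.045),S2((98,285))),(s,(-.03,.035,.045),S2((428,355))),(s,(.03,.035,0),S2((228,560))),(s,(-.03,.035,0),S2((433,478))),
 (s,(.008,b-.03,.099),S2((180,112))),(s,(-.008,b-.03,.099),S2((222,95))),(s,(-.008,b+.03,.099),S2((328,215))),
 (t,(.008,b-.03,.099),T2((555,180))),(t,(-.008,b-.03,.099),T2((550,288))),(t,(-.008,b+.03,.099),T2((225,262)))]
def res2(p): return np.concatenate([(proj(f,W(p,l))[0]-o) for f,l,o in obs(p[3])])
p=least_squares(res2,[.6,-.2,0,0],loss="soft_l1").x
print(p.round(4),np.degrees(p[2]));print(res2(p).reshape(-1,2).round(1)); np.save("rack.npy",p); b=p[3]
print("blade",W(p,(0,b,.082)))
def box(x,y0,y1,z,c): return (W(p,[(-x,y0,z),(x,y0,z),(x,y1,z),(-x,y1,z),(-x,y0,z)]),c)
L=[box(.03,-.035,.035,.045,(0,255,0)),box(.03,-.035,.035,0,(0,255,0)),box(.008,b-.03,b+.03,.099,(0,0,255)),box(.008,b-.03,b+.03,.065,(0,0,255)),box(.003,b-.05,b+.05,.065,(255,255,0))]
cv2.imwrite("pics/r2.png",np.hstack([crop(t,"",365,200,65,60,6,L),crop(s,"",205,135,55,60,6,L)]))
E
python3 rack.py; python3 -c "
import cv2,numpy as np
a=cv2.imread('pics/fT.png');b=cv2.imread('pics/fS.png');b=cv2.resize(b,None,fx=.5,fy=.5)
o=np.zeros((575,800,3),'uint8');o[:,:425]=a;o[:345,425:]=b;cv2.imwrite('pics/f2.png',o)"
```

```text
[5.768e-01 2.034e-01 3.000e-04 9.600e-02] 0.01890279548670227
[[-0.1  0.5]
 [-0.9  0.2]
 [-0.4 -1. ]
 [-0.5 -0.6]
 [-0.8 -0.2]
 [-0.7 -3.9]
 [-0.8  1. ]
 [-1.4 -2.1]
 [ 0.3 -0.8]
 [ 1.1 -1. ]]
[ 0.5719 -0.2192 -0.1826  0.0073] -10.463499145382524
[[-0.2  0.1]
 [-0.2  0.3]
 [-0.4  0.1]
 [-0.1  0.2]
 [-0.1 -0.7]
 [-0.6 -1.4]
 [ 0.1 -0.7]
 [ 0.2  0.3]
 [ 0.6 -0. ]
 [-0.9 -0.8]
 [ 0.7 -1.3]
 [ 1.2  0.4]
 [-0.5 -0.2]
 [-0.4 -3.2]
 [ 2.1 -4.3]]
blade [[ 0.57325856 -0.21199253  0.082     ]]
```

View pics/f2.png

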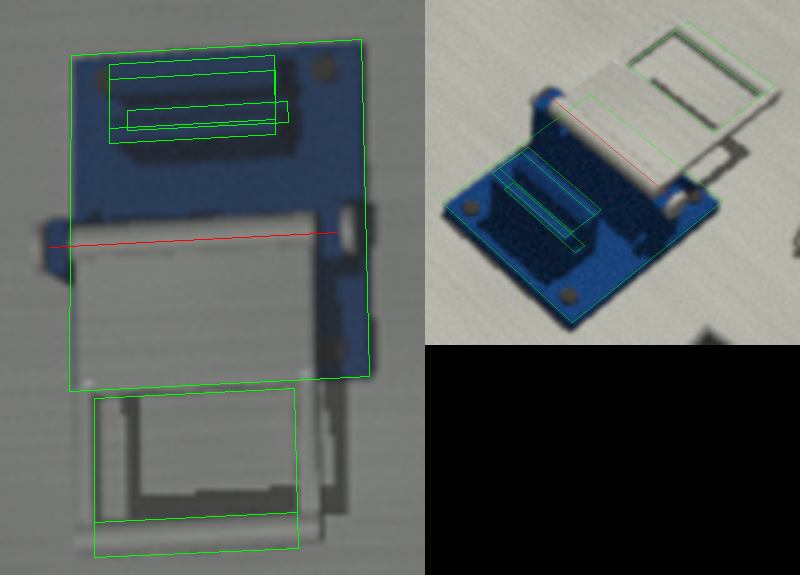

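View pics/r2.png

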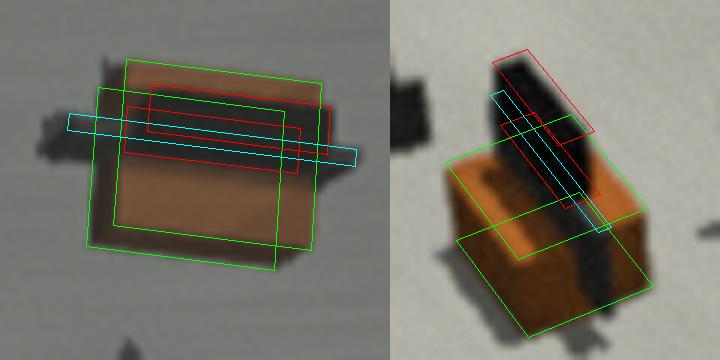

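```bash
python3 - <<'E'
x=open("rack.py").read()
x=x.replace("(-.008,b-.03,.099),T2((550,288))","(-.008,b-.03,.065),T2((530,288))").replace("(t,(-.008,b+.03,.099),T2((225,262)))","(t,(.003,b+.05,.015),T2((75,195))),(t,(-.003,b+.05,.015),T2((68,262))),(t,(.003,b-.05,.065),T2((603,248)))")
x=x.replace("L=[","L=[box(.003,b-.05,b+.05,.015,(255,255,0)),")
open("rack.py","w").write(x)
E
python3 rack.py
```

```text
[ 0.5726 -0.2192 -0.1888  0.0059] -10.819164725644653
[[-0.1 -0.3]
 [-0.1  0.1]
 [-0.5 -0.3]
 [-0.2 -0. ]
 [-0.4 -0.6]
 [-0.8 -1.4]
 [-0.2 -0.5]
 [-0.1  0.4]
 [ 0.4  0.2]
 [-1.4 -1.1]
 [ 0.3 -1.5]
 [ 0.6  0.2]
 [ 0.2 -0.4]
 [-2.8 -0.1]
 [-0.   3.9]
 [ 0.4 -0.1]
 [-0.3 -0. ]]
blade [[ 0.57370685 -0.21344182  0.082     ]]
```

View pics/r2.png

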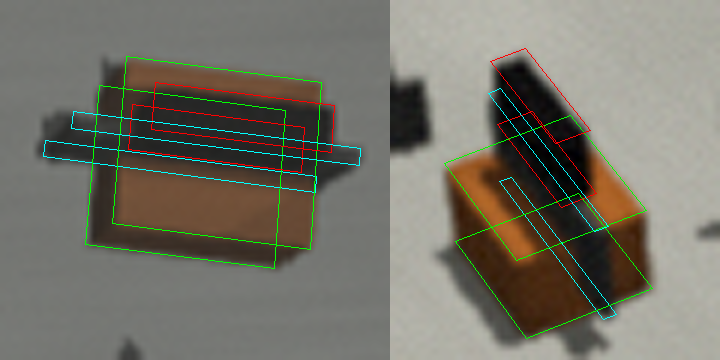

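```bash
cat > st.py <<'E'
from plant import arm
import numpy as np
from scipy.spatial.transform import Rotation as R
s=arm.read_state(); M=R.from_rotvec(s["ee_rot"]).as_matrix()
print("t",round(s["t"],2),"tcp",np.round(s["tcp_pos"],4),"x",M[:,0].round(3),"z",M[:,2].round(3),"jawyaw",round(np.degrees(np.arctan2(M[1,2],M[0,2])),2))
print("q",np.round(s["joint_positions"],2),"F",np.round(s["ft_force"],1),"open",round(float(s["opening"])*85.4,1))
E
python3 st.py
```

```text
t 0.1 tcp [0.2092 0.6149 0.2443] x [-0.    -0.002 -1.   ] z [ 0.322  0.947 -0.002] jawyaw 71.22
q [-1.23  0.32 -0.07  1.45  0.02  1.37 -0.06] F [ 0.2  1.4 -0.2] open 85.6
```

>>> apply_moves:
  steps:
    - [32,-35,0,0,0,-4.1,60]
    - [32,-35,0,0,0,-4.1,60]
    - [32,-35,0,0,0,-4.1,60]
    - [32,-35,0,0,0,-4.1,60]
    - [32,-35,0,0,0,-4.1,60]
    - [32,-35,0,0,0,-4.1,60]
    - [32,-35,0,0,0,-4.1,60]
    - [32,-35,0,0,0,-4.1,60]
    - [32,-35,0,0,0,-4.1,60]
    - [7,-46,0,0,0,-4.1,60]
    - [7,-46,0,0,0,-4.1,60]
    - [7,-46,0,0,0,-4.1,60]

```text
t: 1.3
tcp_pos: [0.5182, 0.1603, 0.2448]
ee_rot: [-0.299, 1.551, 0.299]
ft_force: [0.6, 0.1, -1.0]
opening: 0.701
```

>>> apply_moves:
  steps:
    - [7,-46,0,0,0,-4.1,60]
    - [7,-46,0,0,0,-4.1,50]
    - [7,-46,0,0,0,-4.1,50]
    - [7,-46,0,0,0,-4.1,50]
    - [7,-46,0,0,0,-4.1,50]
    - [7,-46,0,0,0,-4.1,50]
    - [7,-46,0,0,0,-4.1,50]
    - [7,-46,0,0,0,-4.1,50]
    - [0,0,0,0,0,0,50]
    - [0,0,0,0,0,0,50]

```text
t: 2.3
tcp_pos: [0.5737, -0.207, 0.2447]
ee_rot: [0.15, 1.567, -0.15]
ft_force: [0.6, 1.0, -0.2]
opening: 0.585
```

```bash
python3 st.py
```

```text
t 2.3 tcp [ 0.5737 -0.207   0.2447] x [-0.001 -0.    -1.   ] z [ 0.982 -0.19  -0.001] jawyaw -10.94
q [-0.26  0.27  0.68  1.58 -0.17  1.35  0.25] F [ 0.6  1.  -0.2] open 49.9
```

>>> apply_moves:
  steps:
    - [0,-6,-35,0,0,0,50]
    - [0,0,-45,0,0,0,50]
    - [0,0,0,0,0,0,50]
    - [0,0,0,0,0,0,50]

```text
t: 2.7
tcp_pos: [0.5743, -0.2097, 0.1654]
ee_rot: [0.146, 1.567, -0.145]
ft_force: [2.3, -0.3, 2.3]
opening: 0.583
```

```bash
python3 st.py; cat > snap.py <<'E'
import sys
from plant import arm
from h import *
i=sys.argv[1]; a=list(map(int,sys.argv[2:]))
t=arm.grab_frame("top");s=arm.grab_frame("scene")
pickle.dump(t,open(f"top{i}.pkl","wb"));pickle.dump(s,open(f"scene{i}.pkl","wb"))
A=crop(t,"",*a[:2],80,100,5);B=crop(s,"",*a[2:4],80,100,5)
cv2.imwrite(f"pics/v{i}.png",np.hstack([A,B]))
E
python3 snap.py 1 360 170 200 90
```

```text
t 2.7 tcp [ 0.5743 -0.2097  0.1654] x [-0.001  0.001 -1.   ] z [ 0.983 -0.185 -0.002] jawyaw -10.64
q [-0.24  0.34  0.67  1.67 -0.22  1.21  0.29] F [ 2.3 -0.3  2.3] open 49.8
```

View pics/v1.png

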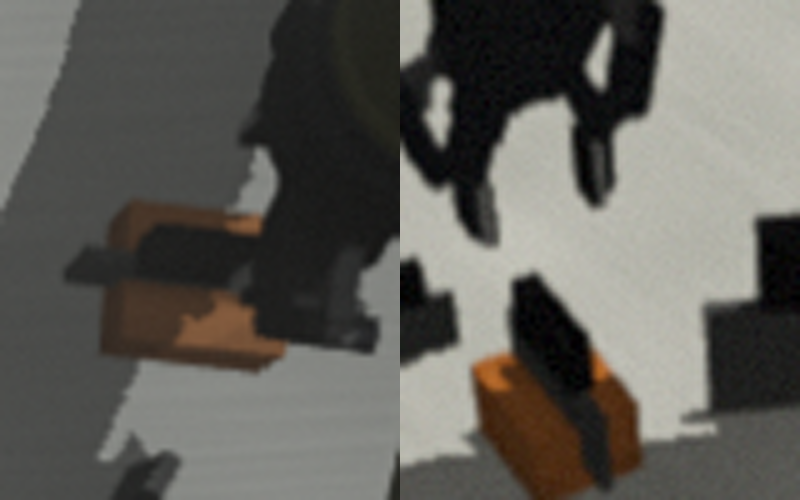

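```bash
python3 - <<'E'
from h import *
from plant import arm
from scipy.spatial.transform import Rotation as R
s=load("scene1.pkl"); st=arm.read_state(); M=R.from_rotvec(st["ee_rot"]).as_matrix(); c=st["tcp_pos"]
p=np.load("rack.npy")
z=M[:,2];y=M[:,1]
L=[]
for sg in(1,-1):
  for dx in (0,.014):
    for e in(.025,.035):
      q=c+M[:,0]*dx+z*sg*e; L.append((np.array([q-y*.011,q+y*.011]),(0,0,255)))
L.append((np.array([c,[c[0],c[1],.099]]),(0,255,0)))
cv2.imwrite("pics/v1b.png",crop(s,"",200,90,80,100,6,L))
E
```

```text
(no output)
```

View pics/v1b.png

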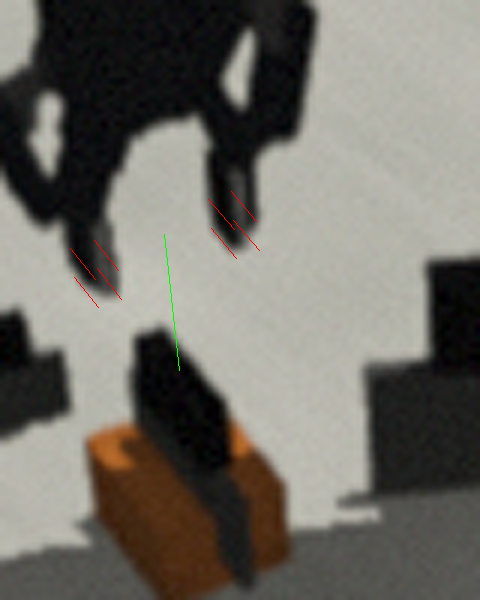

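>>> apply_moves:
  steps:
    - [0,-2,-30,0,0,0,45]
    - [0,0,-30,0,0,0,45]
    - [0,0,-25,0,0,0,45]
    - [0,0,0,0,0,0,45]
    - [0,0,0,0,0,0,45]

```text
t: 3.3
tcp_pos: [0.5756, -0.2138, 0.0824]
ee_rot: [0.147, 1.563, -0.148]
ft_force: [0.9, -0.2, 1.0]
opening: 0.53
```

```bash
python3 st.py; python3 snap.py 2 360 170 200 90
```

```text
t 3.3 tcp [ 0.5756 -0.2138  0.0824] x [ 0.003 -0.001 -1.   ] z [ 0.982 -0.187  0.003] jawyaw -10.75
q [-0.2   0.43  0.64  1.75 -0.29  1.06  0.35] F [ 0.9 -0.2  1. ] open 45.2
```

View pics/v2.png

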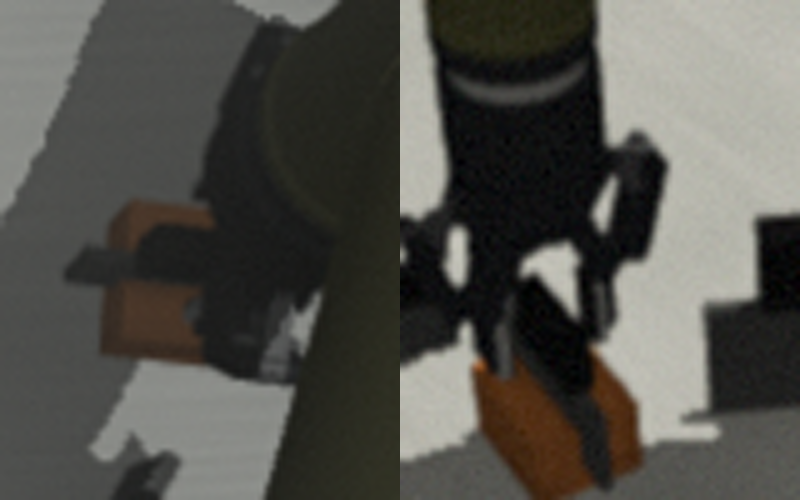

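>>> apply_moves:
  steps:
    - [0,0,-2,0,0,0,20]
    - [0,0,0,0,0,0,14]
    - [0,0,0,0,0,0,8]
    - [0,0,0,0,0,0,8]
    - [0,0,0,0,0,0,8]
    - [0,0,0,0,0,0,8]

```text
t: 4.0
tcp_pos: [0.5744, -0.2136, 0.0795]
ee_rot: [0.148, 1.565, -0.147]
ft_force: [-2.3, 0.7, 6.8]
opening: 0.178
```

```bash
python3 st.py
```

```text
t 4.0 tcp [ 0.5744 -0.2136  0.0795] x [ 0.  0. -1.] z [ 0.982 -0.187  0.   ] jawyaw -10.78
q [-0.2   0.43  0.64  1.75 -0.29  1.06  0.35] F [-2.3  0.7  6.8] open 15.2
```

>>> apply_moves:
  steps:
    - [0,0,10,0,0,0,8]
    - [0,0,20,0,0,0,8]
    - [0,0,30,0,0,0,8]
    - [0,0,40,0,0,0,8]
    - [0,0,40,0,0,0,8]
    - [0,0,0,0,0,0,8]

```text
t: 4.6
tcp_pos: [0.5773, -0.2154, 0.225]
ee_rot: [0.147, 1.555, -0.149]
ft_force: [0.6, -0.7, -1.3]
opening: 0.181
```

```bash
python3 st.py; python3 snap.py 3 360 140 200 60
```

```text
t 4.6 tcp [ 0.5773 -0.2154  0.225 ] x [ 0.011 -0.003 -1.   ] z [ 0.982 -0.187  0.011] jawyaw -10.81
q [-0.25  0.29  0.69  1.6  -0.19  1.31  0.28] F [ 0.6 -0.7 -1.3] open 15.5
```

View pics/v3.png

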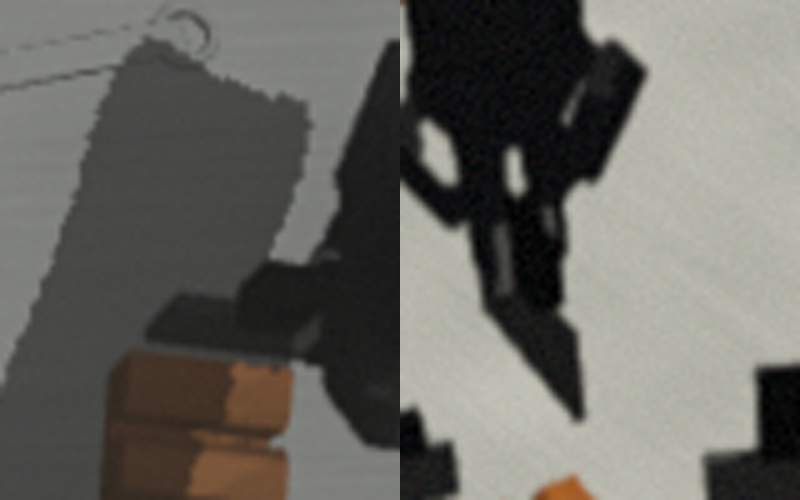

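>>> apply_moves:
  steps:
    - [3,20,0,0,0,0.8,8]
    - [6,40,0,0,0,1,8]
    - [6,40,0,0,0,1,8]
    - [6,40,0,0,0,1,8]
    - [6,40,0,0,0,1,8]
    - [6,40,0,0,0,1,8]
    - [6,40,0,0,0,1,8]
    - [6,40,0,0,0,1,8]
    - [6,40,0,0,0,1,8]
    - [6,40,0,0,0,1,8]
    - [4,25,0,0,0,1,8]
    - [2,12,0,0,0,1,8]

```text
t: 5.9
tcp_pos: [0.6358, 0.2077, 0.2163]
ee_rot: [-0.019, 1.574, 0.019]
ft_force: [-0.1, 0.7, -3.0]
opening: 0.18
```

>>> apply_moves:
  steps:
    - [0,0,-10,0,0,0,8]
    - [0,0,-20,0,0,0,8]
    - [0,0,-10,0,0,0,8]
    - [0,0,0,0,0,0,8]
    - [0,0,0,0,0,0,8]
    - [0,0,0,0,0,0,8]

```text
t: 6.5
tcp_pos: [0.638, 0.2027, 0.1794]
ee_rot: [-0.013, 1.569, 0.013]
ft_force: [-0.6, -0.2, -1.0]
opening: 0.185
```

```bash
python3 st.py; python3 snap.py 4 160 155 295 185
```

```text
t 6.5 tcp [0.638  0.2027 0.1794] x [ 0.002  0.    -1.   ] z [1.    0.017 0.002] jawyaw 0.96
q [-0.69  0.42  0.45  1.5  -0.19  1.26 -0.2 ] F [-0.6 -0.2 -1. ] open 15.8
```

View pics/v4.png

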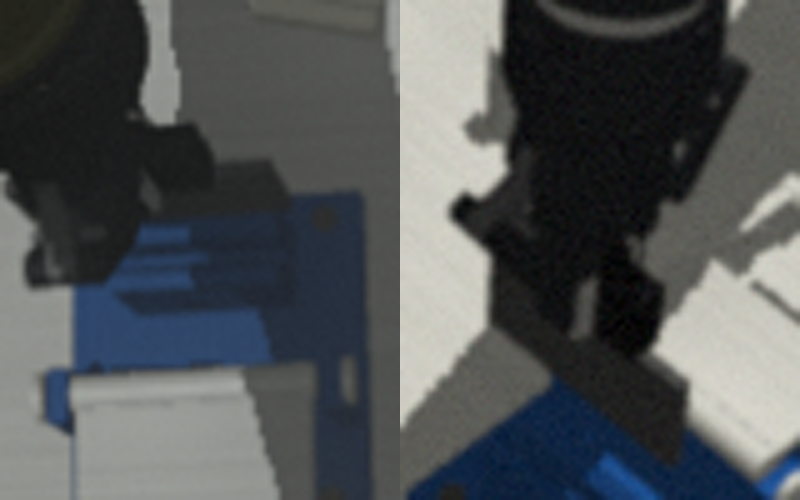

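```bash
cat > ov.py <<'E'
from fit import *
p=np.load("clamp.npy")
def lines(p):
    G=(0,255,0);Y=(0,255,255)
    L=[]
    for e in(-.035,.035):
        L.append((W(p,[(.043,e,.012),(.043,e,.06),(.0495,e,.06),(.0555,e,.05),(.0555,e,.03),(.0645,e,.03),(.0645,e,.05),(.0705,e,.06),(.077,e,.06),(.077,e,.012)]),G if e<0 else Y))
    for x,z in((.043,.06),(.0495,.06),(.0705,.06),(.077,.06)): L.append((W(p,[(x,-.035,z),(x,.035,z)]),G))
    return L
if __name__=="__main__":
    f1=dict(t);f1["color"]=cv2.convertScaleAbs(t["color"],alpha=2.5,beta=-40)
    f2=dict(s);f2["color"]=cv2.convertScaleAbs(s["color"],alpha=2.0,beta=0)
    A=np.hstack([crop(f1,"",170,190,55,35,7),crop(f2,"",295,260,58,35,7)])
    B=np.hstack([crop(f1,"",170,190,55,35,7,lines(p)),crop(f2,"",295,260,58,35,7,lines(p))])
    cv2.imwrite("pics/ov.png",np.vstack([A,B]))
E
python3 ov.py
```

```text
(no output)
```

View pics/ov.png

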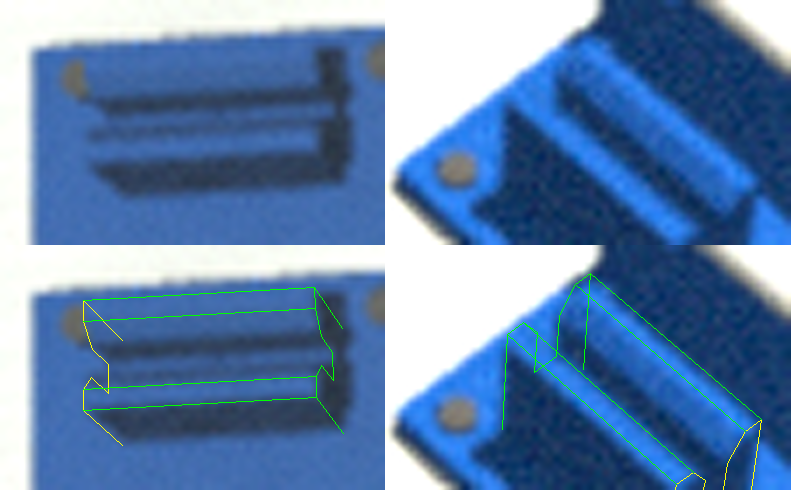

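```bash
cat > ov2.py <<'E'
import sys
from ov import *
from plant import arm
from scipy.spatial.transform import Rotation as R
i=sys.argv[1]
t=load(f"top{i}.pkl");s=load(f"scene{i}.pkl")
st=arm.read_state(); M=R.from_rotvec(st["ee_rot"]).as_matrix(); c=st["tcp_pos"]
# blade local: grip centre is 2.5mm behind tcp; down=M x, along = M y, across = M z
def B(a,y,d): return c+M[:,0]*(d)+M[:,1]*y+M[:,2]*a
g=-.0025
L=[]
for x,y,d0,d1,col in((.008,.03,g-.017,g+.017,(0,0,255)),(.003,.05,g+.017,g+.067,(255,0,255))):
    for d in(d0,d1): L.append((np.array([B(-x,-y,d),B(x,-y,d),B(x,y,d),B(-x,y,d),B(-x,-y,d)]),col))
a=list(map(int,sys.argv[2:6]))
for f in(t,s): f["color"]=cv2.convertScaleAbs(f["color"],alpha=2.,beta=0)
cv2.imwrite(f"pics/o{i}.png",np.hstack([crop(t,"",*a[:2],80,100,5,L+lines(p)),crop(s,"",*a[2:],80,100,5,L+lines(p))]))
E
python3 ov2.py 4 160 155 295 185
```

```text
(no output)
```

View pics/o4.png

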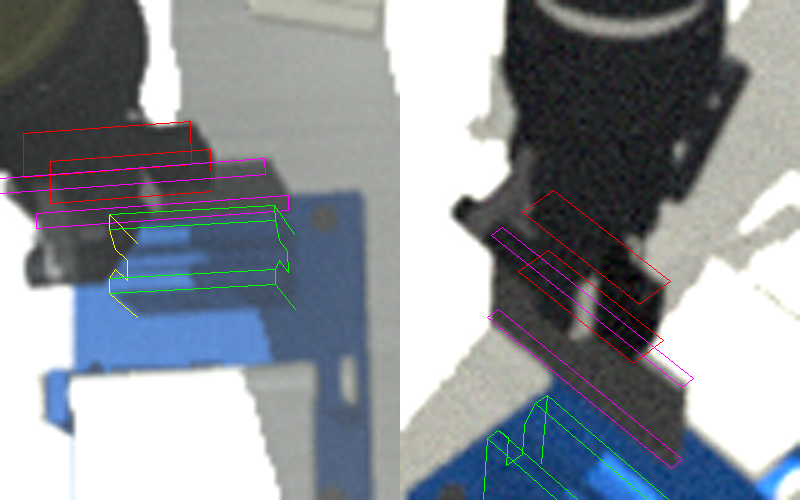

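>>> apply_moves:
  steps:
    - [-1,0.5,-20,0,0,-0.9,8]
    - [0,0,-20,0,0,0,8]
    - [0,0,-12,0,0,0,8]
    - [0,0,-8,0,0,0,8]
    - [0,0,0,0,0,0,8]
    - [0,0,0,0,0,0,8]

```text
t: 7.2
tcp_pos: [0.6367, 0.2039, 0.119]
ee_rot: [-0.001, 1.57, 0.002]
ft_force: [0.0, 0.4, -2.2]
opening: 0.176
```

```bash
python3 st.py; python3 snap.py 5 160 165 295 200; python3 ov2.py 5 160 165 295 200
```

```text
t 7.2 tcp [0.6367 0.2039 0.119 ] x [ 0.001  0.    -1.   ] z [1.    0.002 0.001] jawyaw 0.12
q [-0.68  0.46  0.44  1.56 -0.21  1.16 -0.2 ] F [ 0.   0.4 -2.2] open 15.0
```

View pics/o5.png

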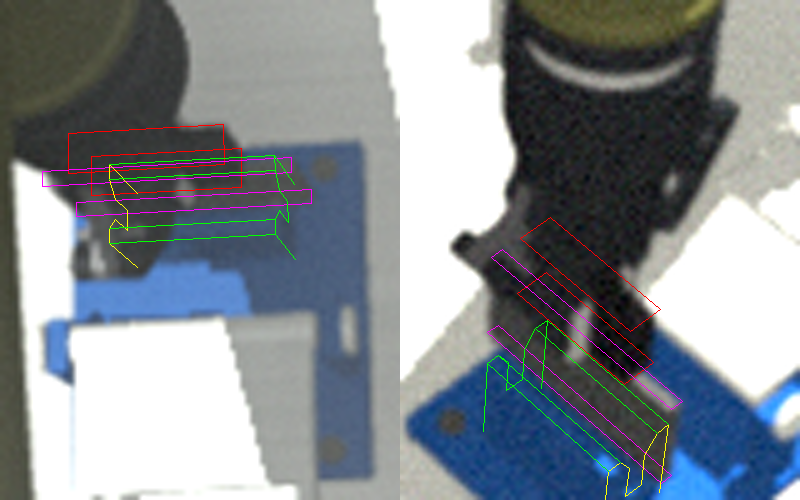

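>>> apply_moves:
  steps:
    - [0,0,-6,0,0,0,8]
    - [0,0,-6,0,0,0,8]
    - [0,0,-6,0,0,0,8]
    - [0,0,-5,0,0,0,8]
    - [0,0,-2,0,0,0,8]
    - [0,0,0,0,0,0,8]

```text
t: 7.9
tcp_pos: [0.6364, 0.2038, 0.0944]
ee_rot: [-0.002, 1.571, 0.002]
ft_force: [-1.6, -0.5, 5.8]
opening: 0.179
```

```bash
python3 st.py; python3 snap.py 6 160 165 295 200; python3 ov2.py 6 160 165 295 200
```

```text
t 7.9 tcp [0.6364 0.2038 0.0944] x [-0.  0. -1.] z [ 1.     0.002 -0.   ] jawyaw 0.13
q [-0.68  0.49  0.43  1.58 -0.22  1.12 -0.19] F [-1.6 -0.5  5.8] open 15.2
```

View pics/o6.png

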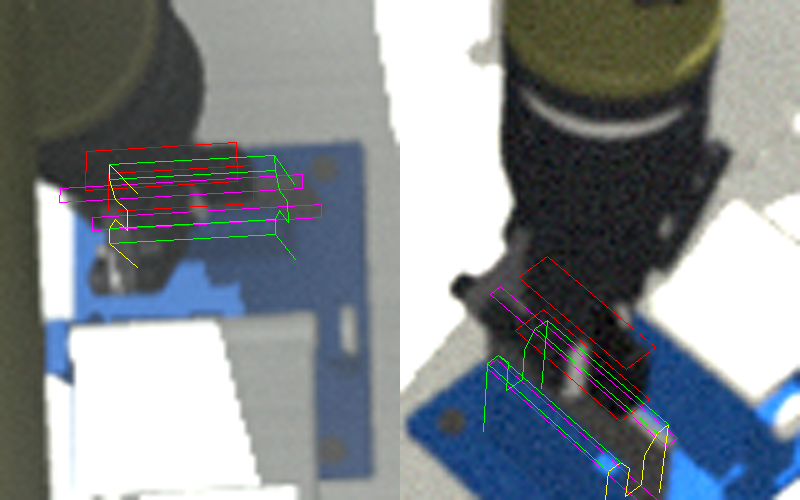

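>>> apply_moves:
  steps:
    - [0,0,-2,0,0,0,8]
    - [0,0,0,0,0,0,8]
    - [0,0,0,0,0,0,8]
    - [0,0,2,0,0,0,30]
    - [0,0,0,0,0,0,40]
    - [0,0,0,0,0,0,40]

```text
t: 8.6
tcp_pos: [0.6361, 0.204, 0.0929]
ee_rot: [-0.002, 1.571, 0.002]
ft_force: [-0.4, 0.0, -0.5]
opening: 0.468
```

```bash
python3 st.py; python3 snap.py 7 160 165 295 200
```

```text
t 8.6 tcp [0.6361 0.204  0.0929] x [-0. -0. -1.] z [ 1.     0.002 -0.   ] jawyaw 0.12
q [-0.68  0.49  0.43  1.59 -0.22  1.12 -0.19] F [-0.4  0.  -0.5] open 40.0
```

View pics/v7.png

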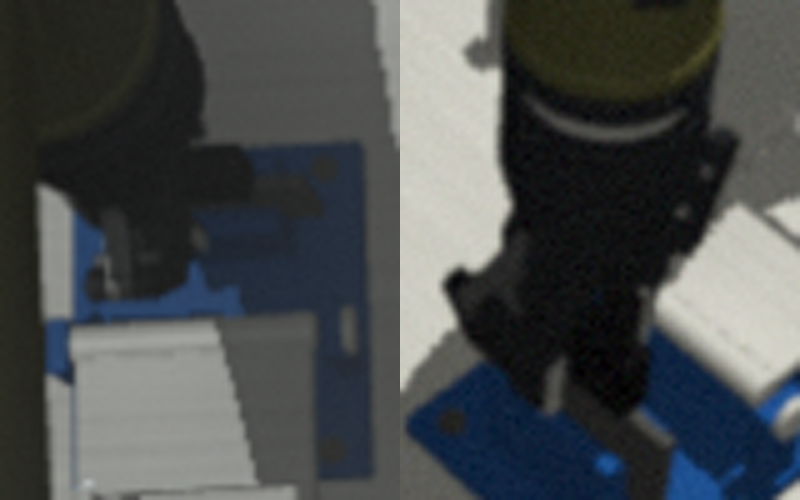

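>>> apply_moves:
  steps:
    - [0,0,15,0,0,0,40]
    - [0,0,30,0,0,0,40]
    - [0,0,40,0,0,0,40]
    - [0,0,30,0,0,0,40]
    - [-30,0,0,0,0,0,40]
    - [-40,0,0,0,0,0,40]
    - [-40,0,0,0,0,0,45]
    - [-40,0,0,0,0,0,45]
    - [-29,0,0,0,0,0,45]
    - [0,0,0,0,0,0,45]
    - [0,0,0,0,0,0,45]

```text
t: 9.8
tcp_pos: [0.4578, 0.2041, 0.2096]
ee_rot: [-0.001, 1.569, 0.003]
ft_force: [0.2, 0.8, -0.8]
opening: 0.525
```

```bash
python3 st.py; python3 snap.py 8 160 165 295 220;python3 - <<'E'
from ov import *
p=np.load("clamp.npy"); t=load("top8.pkl");s=load("scene8.pkl")
L=[]
for x,y,z0,z1,col in((.008,.03,.08,.114,(0,0,255)),(.003,.05,.03,.08,(255,0,255))):
    for z in(z0,z1): L.append((W(p,[(.06-x,-y,z),(.06+x,-y,z),(.06+x,y,z),(.06-x,y,z),(.06-x,-y,z)]),col))
    
for f in(t,s): f["color"]=cv2.convertScaleAbs(f["color"],alpha=2.,beta=0)
cv2.imwrite("pics/o8.png",np.hstack([crop(t,"",160,165,80,100,5,L),crop(s,"",295,220,80,100,5,L)]))
E
```

```text
t 9.8 tcp [0.4578 0.2041 0.2096] x [ 0.002  0.002 -1.   ] z [1.    0.003 0.002] jawyaw 0.15
q [-0.88  0.02  0.41  1.88 -0.01  1.25 -0.46] F [ 0.2  0.8 -0.8] open 44.8
```

View pics/o8.png

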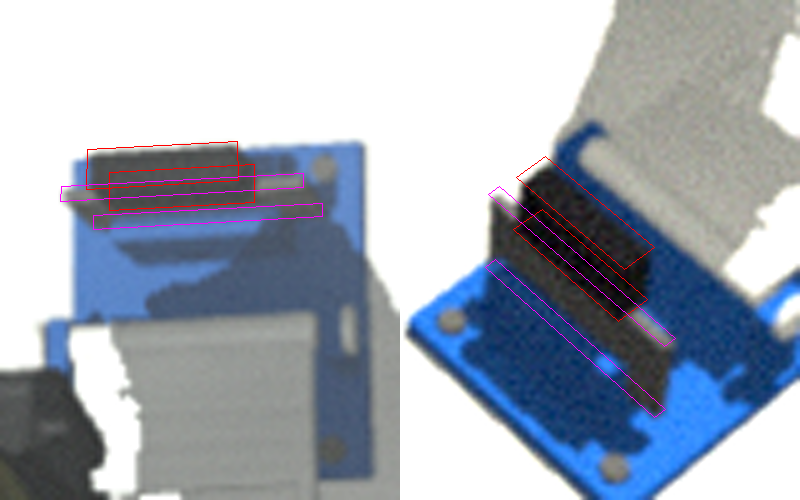

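View pics/v8.png

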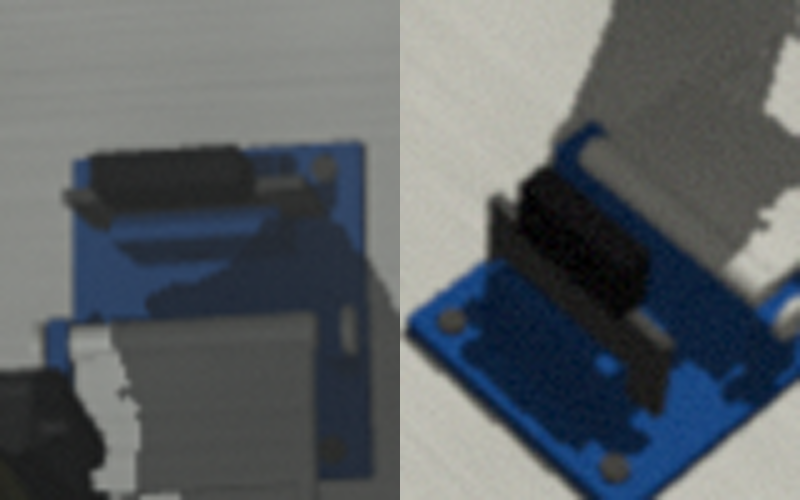

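>>> apply_moves:
  steps:
    - [-1,0,-20,0,0,0,45]
    - [0,0,-40,0,0,0,45]
    - [0,0,-30,0,0,0,45]
    - [0,0,-15,0,0,0,45]
    - [0,0,0,0,0,0,45]
    - [0,0,0,0,0,0,45]

```text
t: 10.5
tcp_pos: [0.4574, 0.2036, 0.1036]
ee_rot: [-0.001, 1.57, 0.0]
ft_force: [0.1, -0.6, 0.5]
opening: 0.521
```

```bash
python3 st.py; python3 snap.py 9 150 210 330 180
```

```text
t 10.5 tcp [0.4574 0.2036 0.1036] x [ 0.001 -0.001 -1.   ] z [1.    0.001 0.001] jawyaw 0.06
q [-0.86  0.13  0.42  2.   -0.06  1.03 -0.42] F [ 0.1 -0.6  0.5] open 44.5
```

View pics/v9.png

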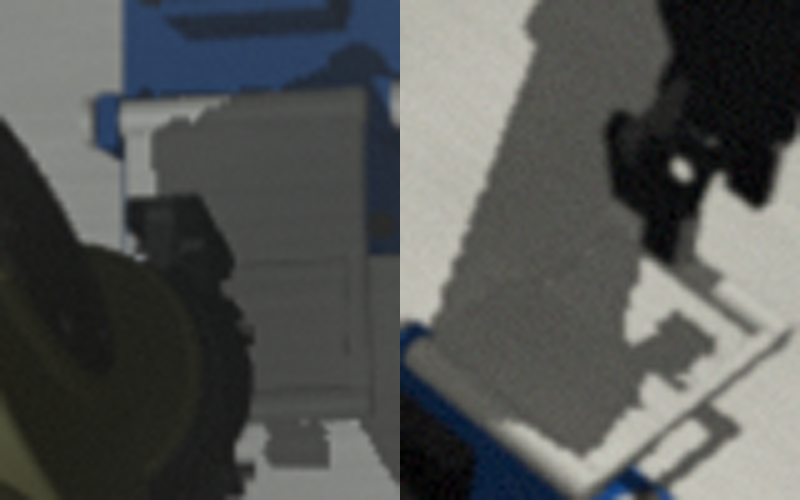

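Fingers stand above the window and bar. Descending to z≈0.056.

>>> apply_moves:
  steps:
    - [0,0,-12,0,0,0,45]
    - [0,0,-15,0,0,0,45]
    - [0,0,-15,0,0,0,45]
    - [0,0,-6,0,0,0,45]
    - [0,0,0,0,0,0,45]
    - [0,0,0,0,0,0,45]

```text
t: 11.2
tcp_pos: [0.4567, 0.2041, 0.0558]
ee_rot: [-0.001, 1.57, 0.002]
ft_force: [-0.0, 0.0, 0.2]
opening: 0.53
```

```bash
python3 st.py; python3 snap.py 10 150 210 330 180
```

```text
t 11.2 tcp [0.4567 0.2041 0.0558] x [ 0.001  0.    -1.   ] z [1.    0.002 0.001] jawyaw 0.12
q [-0.85  0.2   0.41  2.04 -0.1   0.93 -0.39] F [-0.   0.   0.2] open 45.2
```

View pics/v10.png

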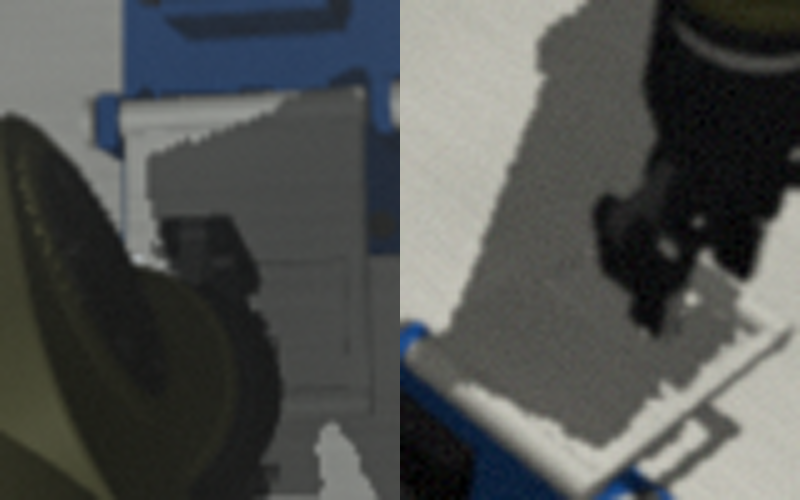

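>>> apply_moves:
  steps:
    - [0,0,0,0,0,0,25]
    - [0,0,0,0,0,0,17]
    - [0,0,0,0,0,0,12]
    - [0,0,0,0,0,0,8]
    - [0,0,0,0,0,0,8]
    - [0,0,0,0,0,0,8]

```text
t: 11.9
tcp_pos: [0.4574, 0.2041, 0.056]
ee_rot: [-0.001, 1.569, 0.002]
ft_force: [3.3, 0.3, 2.0]
opening: 0.137
```

```bash
python3 st.py; python3 -c "
import numpy as np
c=np.load('clamp.npy');R=.12
P=[]
for d in range(0,100,5):
  a=np.radians(d);P.append((-R*np.cos(a),R*np.sin(a)))
P=np.array(P)*1000
print(np.c_[np.arange(5,100,5),np.diff(P,axis=0)].round(1))"
```

```text
t 11.9 tcp [0.4574 0.2041 0.056 ] x [ 0.002  0.001 -1.   ] z [1.    0.002 0.002] jawyaw 0.12
q [-0.85  0.2   0.41  2.04 -0.1   0.93 -0.39] F [3.3 0.3 2. ] open 11.7
[[ 5.   0.5 10.5]
 [10.   1.4 10.4]
 [15.   2.3 10.2]
 [20.   3.1 10. ]
 [25.   4.   9.7]
 [30.   4.8  9.3]
 [35.   5.6  8.8]
 [40.   6.4  8.3]
 [45.   7.1  7.7]
 [50.   7.7  7.1]
 [55.   8.3  6.4]
 [60.   8.8  5.6]
 [65.   9.3  4.8]
 [70.   9.7  4. ]
 [75.  10.   3.1]
 [80.  10.2  2.3]
 [85.  10.4  1.4]
 [90.  10.5  0.5]
 [95.  10.5 -0.5]]
```

>>> apply_moves:
  steps:
    - [0.5,0,10.5,0,0,0,8]
    - [1.4,0,10.4,0,0,0,8]
    - [2.3,0,10.2,0,0,0,8]
    - [0,0,0,0,0,0,8]

```text
t: 12.3
tcp_pos: [0.4609, 0.2041, 0.0869]
ee_rot: [-0.001, 1.57, 0.002]
ft_force: [3.2, 0.8, -2.8]
opening: 0.141
```

```bash
python3 st.py; python3 snap.py 11 150 210 330 180
```

```text
t 12.3 tcp [0.4609 0.2041 0.0869] x [ 0.001  0.001 -1.   ] z [1.    0.002 0.001] jawyaw 0.11
q [-0.86  0.16  0.42  2.   -0.08  0.99 -0.4 ] F [ 3.2  0.8 -2.8] open 12.1
```

View pics/v11.png

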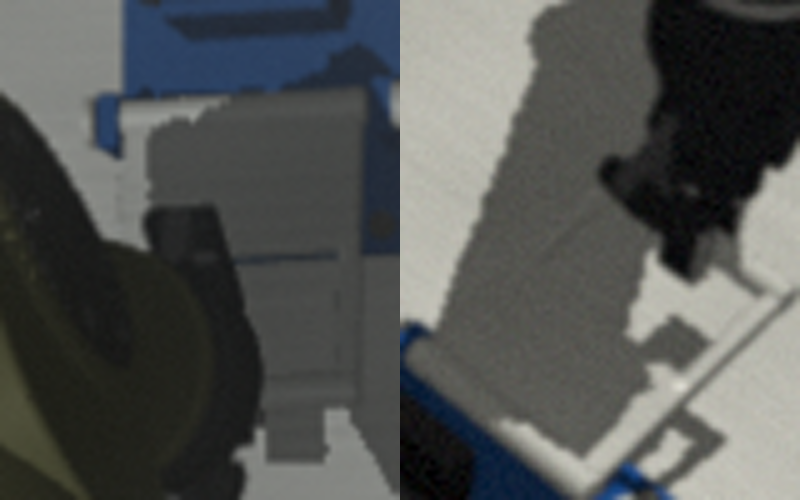

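>>> apply_moves:
  steps:
    - [3.1,0,10,0,0,0,8]
    - [4,0,9.7,0,0,0,8]
    - [4.8,0,9.3,0,0,0,8]
    - [5.6,0,8.8,0,0,0,8]
    - [6.4,0,8.3,0,0,0,8]
    - [7.1,0,7.7,0,0,0,8]
    - [7.7,0,7.1,0,0,0,8]
    - [8.3,0,6.4,0,0,0,8]
    - [8.8,0,5.6,0,0,0,8]
    - [0,0,0,0,0,0,8]
    - [0,0,0,0,0,0,8]

```text
t: 13.5
tcp_pos: [0.5107, 0.2044, 0.1616]
ee_rot: [-0.003, 1.585, 0.003]
ft_force: [-20.5, -2.0, 21.8]
opening: 0.138
```

```bash
python3 st.py; python3 snap.py 12 150 160 310 180
```

```text
t 13.5 tcp [0.5107 0.2044 0.1616] x [-0.014 -0.    -1.   ] z [ 1.     0.004 -0.014] jawyaw 0.21
q [-0.82  0.18  0.44  1.81 -0.09  1.18 -0.35] F [-20.5  -2.   21.8] open 11.8
```

View pics/v12.png

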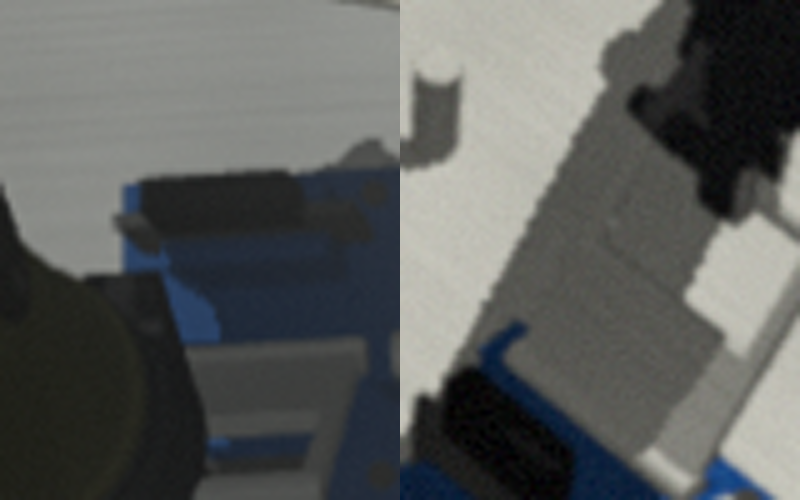

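>>> apply_moves:
  steps:
    - [9.3,0,5.5,0,0,0,8]
    - [9.7,0,5,0,0,0,8]
    - [10,0,4,0,0,0,8]
    - [8,0,2,0,0,0,8]
    - [0,0,0,0,0,0,8]
    - [0,0,0,0,0,0,8]

```text
t: 14.2
tcp_pos: [0.554, 0.2048, 0.179]
ee_rot: [-0.0, 1.569, 0.004]
ft_force: [-4.7, 0.7, 11.0]
opening: 0.135
```

```bash
python3 st.py; python3 snap.py 13 150 160 310 180
```

```text
t 14.2 tcp [0.554  0.2048 0.179 ] x [ 0.001  0.002 -1.   ] z [1.    0.003 0.001] jawyaw 0.15
q [-0.79  0.25  0.46  1.71 -0.12  1.21 -0.3 ] F [-4.7  0.7 11. ] open 11.5
```

View pics/v13.png

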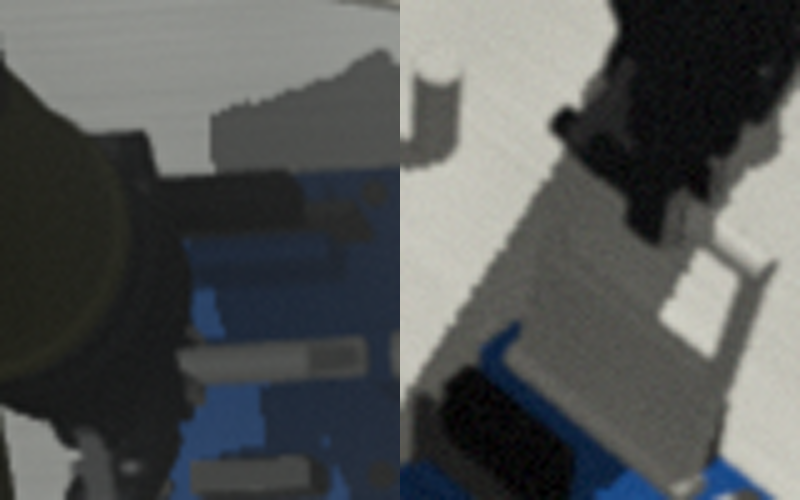

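>>> apply_moves:
  steps:
    - [5,0,0.6,0,0,0,8]
    - [5,0,0.4,0,0,0,8]
    - [5,0,0.2,0,0,0,8]
    - [3,0,0,0,0,0,8]
    - [2,0,0,0,0,0,8]
    - [0,0,0,0,0,0,8]
    - [0,0,0,0,0,0,8]
    - [0,0,0,0,0,0,8]

```text
t: 15.1
tcp_pos: [0.5729, 0.2049, 0.1805]
ee_rot: [-0.0, 1.572, 0.004]
ft_force: [-6.5, 0.1, 13.7]
opening: 0.137
```

```bash
python3 st.py; python3 snap.py 14 150 160 310 180
```

```text
t 15.1 tcp [0.5729 0.2049 0.1805] x [-0.001  0.002 -1.   ] z [ 1.     0.003 -0.001] jawyaw 0.17
q [-0.77  0.29  0.46  1.66 -0.14  1.23 -0.28] F [-6.5  0.1 13.7] open 11.7
```

View pics/v14.png

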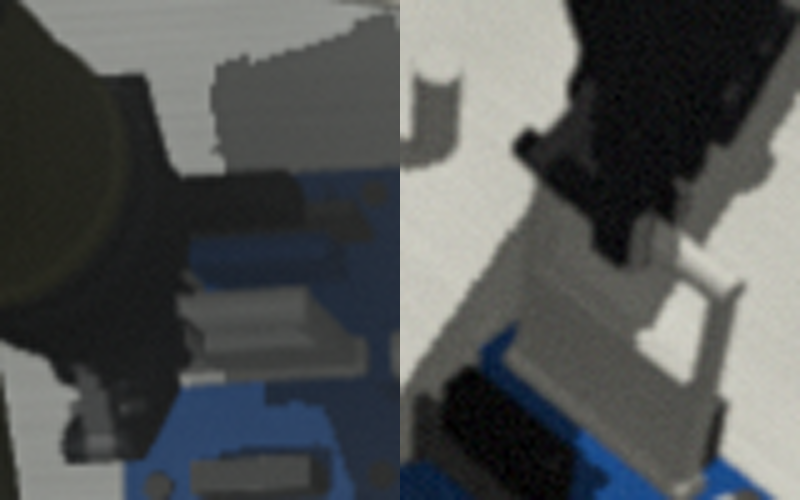

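```bash
cat > ov3.py <<'E'
import sys
from ov import *
i=sys.argv[1]; t=load(f"top{i}.pkl");s=load(f"scene{i}.pkl")
L=[]
for d,col in((80,(0,0,255)),(85,(0,165,255)),(90,(0,255,0)),(95,(255,255,0))):
    a=np.radians(d); P=lambda r,y:(-r*np.cos(a),y,.06+r*np.sin(a))
    L.append((W(p,[P(.0,.049),P(.127,.049),P(.127,-.049),P(0,-.049)]),col))
    print(d,[((proj(s,W(p,P(.127,.049)))[0]-[310,180])*5+400*np.array([1,0])).round(), ((proj(t,W(p,P(.127,-.049)))[0]-[150,160])*5).round()])
for f in(t,s): f["color"]=cv2.convertScaleAbs(f["color"],alpha=1.5,beta=0)
cv2.imwrite(f"pics/q{i}.png",np.hstack([crop(t,"",150,160,80,100,5,L),crop(s,"",310,180,80,100,5,L)]))
E
python3 ov3.py 14
```

```text
80 [array([767., 257.]), array([302., 353.])]
85 [array([747., 269.]), array([300., 322.])]
90 [array([727., 283.]), array([300., 290.])]
95 [array([707., 299.]), array([300., 260.])]
```

View pics/q14.png

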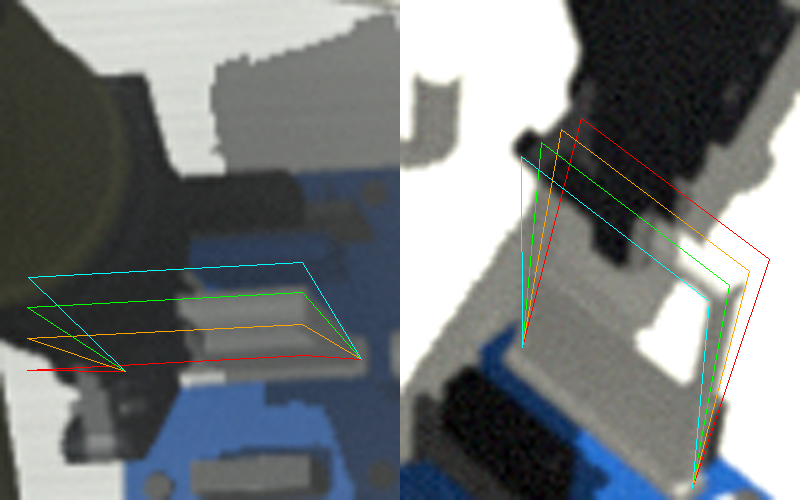

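Both views put the flap at about 88–90°, well inside the ±8.6° window. I'll hold still to confirm it's steady, then take a final look.

>>> apply_moves:
  steps:
    - [1,0,0,0,0,0,8]
    - [0,0,0,0,0,0,8]
    - [0,0,0,0,0,0,8]
    - [0,0,0,0,0,0,8]
    - [0,0,0,0,0,0,8]
    - [0,0,0,0,0,0,8]
    - [0,0,0,0,0,0,8]
    - [0,0,0,0,0,0,8]
    - [0,0,0,0,0,0,8]
    - [0,0,0,0,0,0,8]

```text
t: 16.2
tcp_pos: [0.5753, 0.2049, 0.18]
ee_rot: [-0.001, 1.568, 0.004]
ft_force: [-1.2, 1.2, 7.6]
opening: 0.134
```

```bash
python3 st.py; python3 snap.py 15 150 160 310 180; python3 ov3.py 15; python3 - <<'E'
from h import *
f=load("top15.pkl"); g=load("scene15.pkl")
cv2.imwrite("pics/end.png",np.vstack([np.hstack([cv2.resize(x["color"][:,:,::-1],(400,300),interpolation=cv2.INTER_AREA) for x in (f,g)]),np.hstack([cv2.resize(load(n)["color"][:,:,::-1],(400,300),interpolation=cv2.INTER_AREA) for n in("top0.pkl","scene0.pkl")])]))
E
```

```text
t 16.2 tcp [0.5753 0.2049 0.18  ] x [ 0.003  0.002 -1.   ] z [1.    0.003 0.003] jawyaw 0.17
q [-0.77  0.29  0.46  1.66 -0.14  1.22 -0.28] F [-1.2  1.2  7.6] open 11.5
80 [array([767., 257.]), array([302., 353.])]
85 [array([747., 269.]), array([300., 322.])]
90 [array([727., 283.]), array([300., 290.])]
95 [array([707., 299.]), array([300., 260.])]
```

View pics/q15.png

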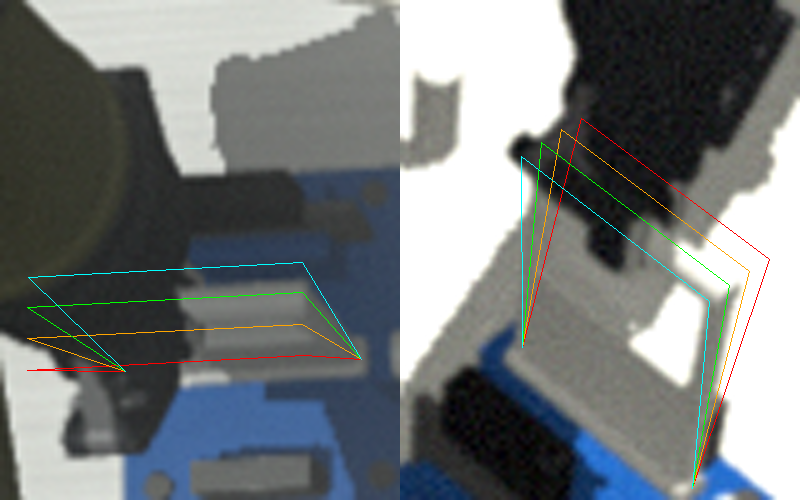

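View pics/end.png

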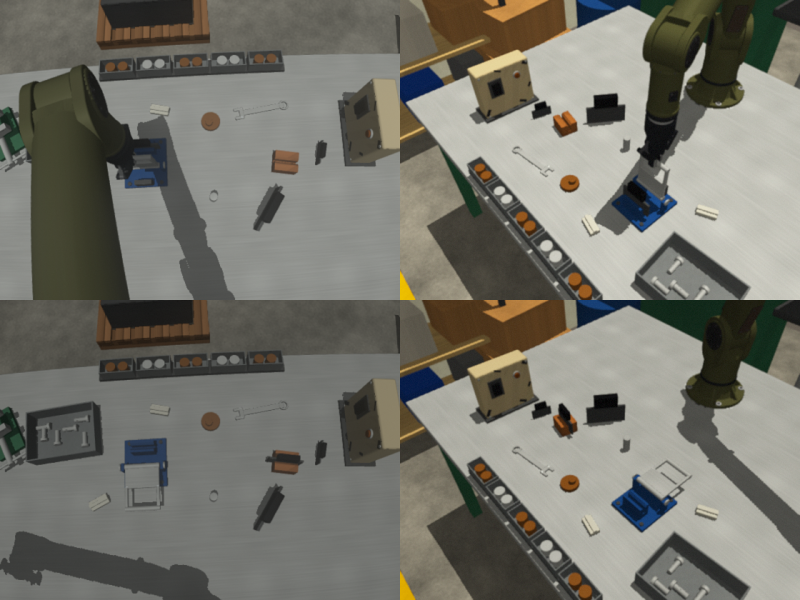

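The final pictures show the flap upright at about 90°, the blade still in the clamp slot, and the loose parts where they started. Handing in.

```bash
python3 st.py; python3 -c "
from plant import arm
print(arm.close_job())"
```

```text
t 16.3 tcp [0.5753 0.2048 0.18  ] x [ 0.003  0.002 -1.   ] z [1.    0.003 0.003] jawyaw 0.16
q [-0.77  0.29  0.46  1.66 -0.14  1.22 -0.28] F [-1.6  1.9  9.1] open 11.8
the job is handed in; nothing more can be done
None
```

I took the middle-sized blade from the wooden rack and lowered it fully home, midway along the clamp slot. Then I gripped the flap bar, swung the flap upright and handed the job in at 16.3 s, still gripping the bar.

**Blade:** the tool stopped at 94.4 mm against 94.5 mm expected for home, and met a floor reaction. After release, pictures from both cameras matched the model of the blade home and centred, and the last pictures still show it there.

**Flap:** both cameras put it at about 89–90°, and the tool stands about 2 mm short of the hinge line, which agrees. The tool was still while I held it: 2 mm of creep in the last second, most of it a final 1 mm nudge. The wrist force then was under 10 N.

**Loose parts:** all that are visible look unmoved compared with the first pictures. The arm hides one nylon pad in the top view, but the scene view shows it in place.

**Disagreements:**
- The fingers read 11.5–12 mm on the 14 mm bar, against 15.2 mm on the blade's 16 mm grip. The bar also seems to have crept about 5 mm towards the fingertips during the swing, with up to about 30 N of force near 60°, but the grip held.
- My scene-view model sat about 1 pixel higher than the picture throughout, which is within the stated calibration error.

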